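# Wedge the glue clamp tight on a jewellery case

## Robot

A 6-joint arm with a two-finger parallel gripper is mounted at the origin on the work surface. World frame = base frame: x ahead of the robot, y to its left, z up, the work surface at z = 0. Lengths are in m, angles in rad, forces in N, time in s.
With the tool pointing down it reaches from about 0.25 to 0.775 m from the base axis. Payload 4 kg.
Tool frame: the origin (TCP) lies midway between the tips of the shut fingers; the grasp point (between the pads) lies 19 mm behind it; z points along the fingers, y is the line along which they close (so a half turn about z gives the same grasp; the last joint's range is limited). The gripper opens to 94 mm and grips with 3 to 60 N. Pads are 16 mm wide; open, the fingers measure 119 mm over their backs; the gripper's body (75 mm by 177 mm) begins 78 mm behind the grasp point.
Start: joints at [-1.452, 0.087, 1.371, -0, 1.684, -0.103], TCP at [0.121, -0.537, 0.206] pointing down, gripper open.
Joint ranges: [-3.1, 3.1], [-0.76, 2.03], [0.27, 2.55], [-1.08, 4.22], [0.17, 2.65], [-2.57, 2.57]. Speed limits (rad/s): [2.79, 2.79, 3.14, 3.14, 3.14, 3.14].

## Interface

Orientations are given as [roll, pitch, yaw] about the fixed x, y, z axes, in that order (R = Rz(yaw) Ry(pitch) Rx(roll)).
In Python, from bench import robot gives the robot as it stands.
- The arm moves only by the tool servo_tool, never from a script. Its argument "moves" is a list of rows, each a list of 5 numbers: the shift along the tool's x, y, z in units of 25 mm (1.0 is 25 mm), then the turn about the tool's z in units of 6 degrees (1.0 is 6 degrees), then the closure, from 0 (fully open) to 1 (shut). In form: [[dx, dy, dz, yaw, gripper], ...]. A call has 1 to 10 rows; each row is the pose to reach, as a shift and turn from the pose commanded when the call began, along the tool's axes at that moment; what a row does not reach only later rows make up. A row lasts 1/12 s, in which the tool goes at most 41.7 mm and 7.16 degrees, less where a joint would pass 70% of its speed; a pose out of reach is approached as far as the arm can. A call with a gripper value outside its range is refused whole. The fingers move at their own pace and stop on an object; the grip force is fixed at half the most. Time passes only in rows, so rows that repeat a pose let the fingers close. It gives the time, the measured TCP pose, the force, the opening and the grip force at its end, in the units of the state.
- robot.get_obs(): the state, without advancing time (a new reading comes with each control period).
- robot.snapshot(name): name is "scene" or "side" or "wrist"; returns a dict with "image" (400x640x3 uint8, blue, green, red), "fx", "fy", "cx", "cy" (pixels), "k1" (the pictures are not rectified: a ray, as slopes to the right and down, at radius r is drawn at 1 + k1 r^2 times it, then the intrinsics apply), "eye" and "orientation" of the camera in the world; the wrist camera has in their place "T_tool_cam" (4x4, takes a point from camera to tool coordinates, whose origin is the TCP and whose axes are the flange's). Camera axes: x right, y down, z forward; pixel columns grow to the right and rows downward; lengths in m; the calibration is good to about 2 mm. A picture is of the moment at which its call begins: read the wrist's pose just before it. There is no depth.
- robot.close_job(): hands the job in; it is judged then, once.
The state is a dict: "time": time; "joint_positions": joint angles; "qvel": joint speeds; "joint_torque": joint torques, N m; "tool_pos": TCP position; "ee_rot": TCP orientation; "wrist_force": force on the tool from outside, world axes, zero at the start; "wrist_torque": the same for the moment, N m; "width": finger opening in m; "finger_force": force on a finger pad.
Only numpy, scipy, OpenCV 4.12 (cv2) and the standard library are available. Lean on these libraries where they do the work, as an engineer would, in place of code of your own. Each camera call takes 0.05 s, during which the arm holds its last target. There are 200 camera calls.

## Task

Take the tapered wooden wedge from the bench and slide it, thin end first and straight, into the gap between the clamp's plywood pressing board and the steel cross bar above it, from the side where the board sticks out furthest. Push it in until it jams tight (finish with a push of about 20 N, and never load the pressing board with more than 25 N or the glued case is crushed), then let go so that it stays wedged. Leave the other things on the bench where they are.

Things in the scene. Friction and masses are not known exactly. Their poses are not given: they have to be found in the camera images.
- wedge: loose beech wedge, 150 mm long (x) by 30 mm wide (y), about 60 g, lying on its flat underside; the top slopes evenly (1 in 6) from 29 mm high at the heel (-x end) to 4 mm at the thin end (+x end). Origin: centre of the underside; z up. Friction coefficient against board and bar about 0.6 (0.45 to 0.75).
- wedge_tip (a point): middle of the wedge's thin end, on the underside, 75 mm along the wedge's +x from its origin; axes as the wedge's.
- clamp: glue-up clamp fixed to the bench. Origin: under the clamp at bench height; z up; the wedge goes in along clamp +x, over its middle line y = 0. Base 15 mm high, x -105 to +125, y -90 to +90 mm; on it a turquoise case, on that the pressing board. Two threaded posts with nuts (20 mm wide) at x +30, y -72 and +72 mm, tops 105 mm above the bench, carry the cross bar.
- gap_mouth (a point): where the wedge enters: point on the pressing board's top (53 mm above the bench) straight below the near edge of the cross bar, on the middle line; 18 mm along clamp +x from the clamp's origin; axes as the clamp's. The level steel bar is 24 mm wide (on to clamp x +42), 170 mm long along y, 18 mm thick. Its underside is 8 to 17 mm above the board, set anew each time: it has to be seen or felt.
- caul: the pressing board, plywood, 160 mm (clamp x -70 to +90 mm) by 100 mm (y -50 to +50 mm) by 8 mm thick. Origin: centre of its underside, 45 mm above the bench, at x = +10 mm of the clamp; its top is 53 mm above the bench. It lies level on a stiff springy pad: it sinks straight down by about 0.5 mm for 15 N.
- packer: bystander: flat beech strip 110 x 42 x 12 mm, not tapered, lying loose; origin centre of the underside, long axis x.
- case: bystander: closed turquoise jewellery case, 75 x 95 x 40 mm, loose; origin centre of the underside.
- pin_cup: bystander: white plastic cup, 70 mm across, 60 mm high, loose; origin centre of the underside.
Things that resemble listed ones, but are neither listed nor needed, are in the scene too. Leave any green look-alike of the wedge alone.

How it is judged:
By the outcome, as a careful person would: the job done as asked, in the order asked, and still so for the second after the job is handed in, with the robot touching nothing.
It also fails if it takes over 56 s, if anything falls off the work surface, if the arm or the gripper's body presses on something with over 40 N, if the wrist force passes 120 N, or if a joint passes its speed limit or range.

## Working session

There is one attempt and no reset: what is moved stays moved. The work goes in short steps, Python scripts to look and compute and a tool call to move; the robot and the scene stay as the last step left them, time stands still between calls to the robot, and variables do not carry over. Pictures are saved under pics/ and viewed, at most 10 in all, crops included, and the job is handed in when it is done.

Besides the shell and the picture viewer there is one more tool, called after "Request:" as name(argument=value, ...), one argument or row to a line, values as JSON. servo_tool: Moves the arm, as the interface text tells. Its arguments: {"type":"object","properties":{"moves":{"type":"array"}},"required":["moves"]}

```bash
mkdir -p pics; ls
cat > h.py <<'E'
import numpy as np, cv2
from bench import robot
from scipy.spatial.transform import Rotation as Ro
def shot(name):
    o=robot.get_obs(); s=robot.snapshot(name)
    if name=="wrist":
        T=np.eye(4); r=np.array(o["ee_rot"]); T[:3,:3]=Ro.from_euler("xyz",r).as_matrix() if r.size==3 else r
        T[:3,3]=o["tool_pos"]; M=T@np.array(s["T_tool_cam"])
        s["R"],s["e"]=M[:3,:3],M[:3,3]
    else:
        r=np.array(s["orientation"]); s["R"]=Ro.from_euler("xyz",r).as_matrix() if r.size==3 else r.reshape(3,3)
        s["e"]=np.array(s["eye"])
    s["K"]=np.array([[s["fx"],0,s["cx"]],[0,s["fy"],s["cy"]],[0,0,1.]])
    return s
def ray(s,uv):
    p=cv2.undistortPoints(np.array(uv,float).reshape(-1,1,2),s["K"],np.array([s["k1"],0,0,0,0.])).reshape(-1,2)
    return np.c_[p,np.ones(len(p))]@s["R"].T
def onz(s,uv,z):
    d=ray(s,uv); return s["e"]+d*((z-s["e"][2])/d[:,2])[:,None]
def proj(s,P):
    R=s["R"].T; p,_=cv2.projectPoints(np.array(P,float).reshape(-1,1,3),cv2.Rodrigues(R)[0],-R@s["e"],s["K"],np.array([s["k1"],0,0,0,0.]))
    return p.reshape(-1,2)
def tri(s1,u1,s2,u2):
    d1,d2=ray(s1,u1)[0],ray(s2,u2)[0]; A=np.c_[d1,-d2]; t=np.linalg.lstsq(A,s2["e"]-s1["e"],rcond=None)[0]
    a,b=s1["e"]+t[0]*d1,s2["e"]+t[1]*d2; return (a+b)/2,np.linalg.norm(a-b)
E
python3 - <<'E'
from h import *
import pickle
print(robot.get_obs())
for n in ("scene","side","wrist"):
    s=shot(n); cv2.imwrite(f"pics/{n}0.png",s["image"]); pickle.dump(s,open(f"{n}0.pkl","wb")); print(n,s["e"],s["fx"],s["k1"])
E
```

```text
pics
{'time': 0.0, 'joint_positions': array([-1.45212598e+00,  8.79286703e-02,  1.37224380e+00, -1.64802249e-05,
        1.68355996e+00, -1.03057637e-01]), 'qvel': array([ 0.00059835, -0.00116073, -0.00037093,  0.00013908,  0.00105683,
        0.00070594]), 'joint_torque': array([ 7.10555651e-04, -3.40173697e+01, -3.02428937e+01,  7.18958932e-02,
        3.28545808e-02, -1.60071745e-04]), 'tool_pos': array([ 0.1209023 , -0.53599672,  0.20432385]), 'ee_rot': array([-3.13946254e+00, -2.03837989e-04,  2.21725934e-01]), 'wrist_force': array([ 0.58971918, -0.37126306,  0.23956927]), 'wrist_torque': array([-0.02365013,  0.04566594,  0.02580724]), 'finger_force': 0.0, 'width': 0.09395541964436083}
scene [ 1.00961537 -0.50987131  0.69688875] 375.5785264375418 -0.060895322997138644
side [-0.04385286  0.66742215  0.71037569] 381.22921808241074 -0.0721257621386334
wrist [ 0.20210474 -0.51907425  0.38400748] 303.56372630319044 -0.051258878792528814
```

View pics/scene0.png

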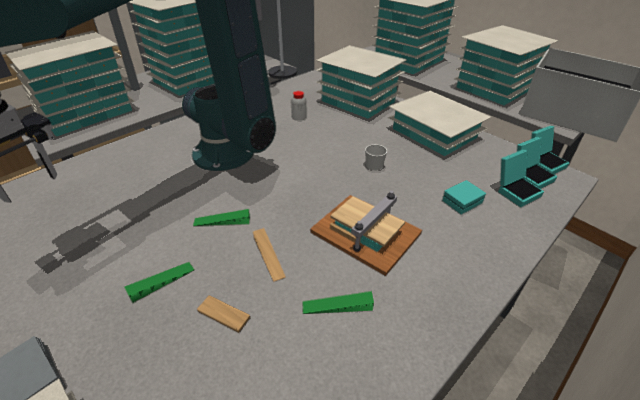

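View pics/side0.png

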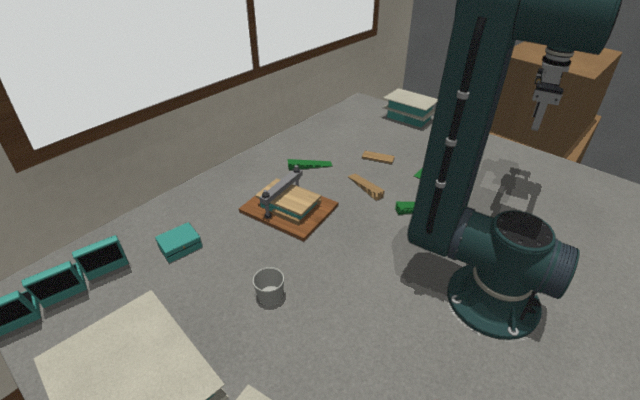

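The scene view shows the beech wedge near (269,255), the packer at (223,313), the clamp at (367,232) and three green look-alikes. In the side view the wedge is at (366,187) and the clamp at (290,205). I'll enlarge these areas next.

Run:
```python
from h import *
import pickle
A=pickle.load(open("scene0.pkl","rb"))["image"];B=pickle.load(open("side0.pkl","rb"))["image"]
c=[A[190:275,305:425],A[225:285,245:295],B[165:245,235:342],B[165:205,340:390]]
f=[3.2,4.8,3.5,6]
c=[cv2.resize(i,(390,290),interpolation=cv2.INTER_CUBIC) for i in c]
cv2.imwrite("pics/m.png",np.vstack([np.hstack(c[:2]),np.hstack(c[2:])]))
for n in("scene","side"):
    s=pickle.load(open(n+"0.pkl","rb")); h=cv2.cvtColor(s["image"],cv2.COLOR_BGR2HSV)
    m=cv2.inRange(h,(10,70,90),(25,190,255)); cs,_=cv2.findContours(m,cv2.RETR_EXTERNAL,cv2.CHAIN_APPROX_NONE)
    for c in cs:
        if 100<cv2.contourArea(c)<6000:
            print(n,cv2.contourArea(c),cv2.approxPolyDP(c,2,True)[:,0].tolist(), onz(s,cv2.minAreaRect(c)[0],0.01).round(3))
            p=cv2.approxPolyDP(c,2,True)[:,0]; print(onz(s,p,0.0)[:,:2].round(3).tolist())
```

```text
scene 851.0 [[197, 308], [198, 311], [237, 330], [249, 315], [209, 295]] [[ 0.545 -0.347  0.01 ]]
[[0.491, -0.38], [0.499, -0.382], [0.594, -0.346], [0.582, -0.307], [0.479, -0.342]]
scene 660.5 [[255, 230], [255, 241], [274, 281], [284, 277], [264, 229]] [[ 0.48  -0.176  0.01 ]]
[[0.381, -0.145], [0.414, -0.168], [0.547, -0.212], [0.554, -0.188], [0.395, -0.125]]
scene 3097.5 [[310, 229], [386, 272], [421, 231], [385, 213], [367, 235], [385, 244], [398, 230], [401, 233], [382, 254], [364, 245], [359, 252], [355, 252], [350, 248], [353, 241], [330, 228], [332, 225], [355, 238], [336, 225], [334, 219], [351, 227], [373, 206], [351, 195]] [[0.586 0.062 0.01 ]]
[[0.478, -0.036], [0.708, -0.004], [0.685, 0.172], [0.574, 0.158], [0.596, 0.057], [0.649, 0.066], [0.641, 0.13], [0.653, 0.127], [0.665, 0.034], [0.615, 0.024], [0.622, -0.003], [0.615, -0.01], [0.597, -0.009], [0.586, 0.014], [0.512, 0.005], [0.507, 0.017], [0.582, 0.026], [0.515, 0.025], [0.494, 0.038], [0.547, 0.048], [0.532, 0.157], [0.456, 0.147]]
scene 172.5 [[43, 166], [35, 165], [12, 173], [11, 178], [1, 181], [0, 184]] 
[... 1195 characters left out ...]
[ 0.54  -0.342  0.01 ]]
[[0.597, -0.328], [0.495, -0.352], [0.497, -0.376], [0.519, -0.392], [0.596, -0.365]]
side 293.0 [[600, 116], [596, 114], [596, 122], [566, 158], [576, 161]] [[-0.017 -0.999  0.01 ]]
[[-0.032, -1.313], [-0.014, -1.324], [-0.028, -1.228], [0.011, -0.8], [-0.024, -0.803]]
side 947.5 [[621, 52], [606, 48], [598, 55], [574, 51], [570, 57], [568, 71], [594, 79]] [[ 0.126 -2.174  0.01 ]]
[[0.013, -2.643], [0.113, -2.664], [0.131, -2.412], [0.278, -2.377], [0.27, -2.2], [0.22, -1.883], [0.074, -1.851]]
side 541.5 [[514, 46], [511, 57], [541, 65], [545, 45], [524, 41]] [[ 0.502 -2.076  0.01 ]]
[[0.624, -2.172], [0.561, -1.9], [0.373, -1.876], [0.468, -2.371], [0.611, -2.362]]
```

View pics/m.png

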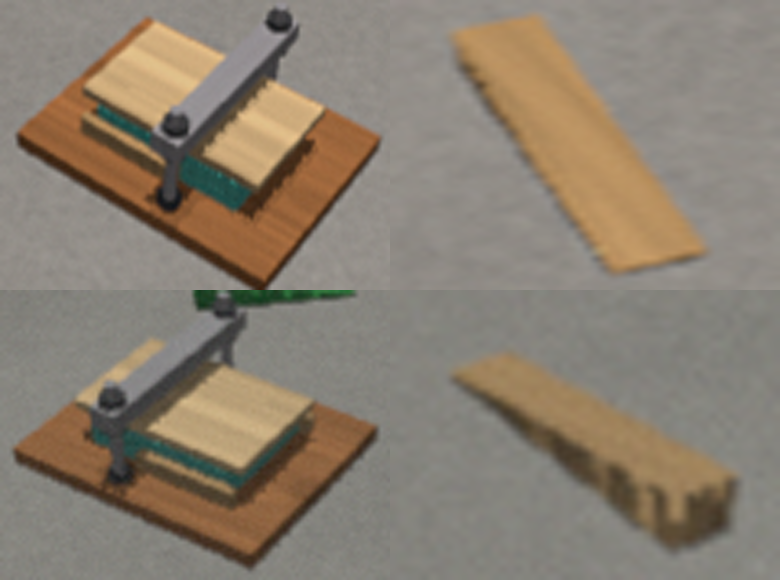

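The enlarged crops show the wedge's heel toward the robot at about (0.41,-0.155) and its thin tip near (0.55,-0.20), so its yaw is about -0.3. The board sticks out furthest toward the robot side, and clamp +x points away from the robot with yaw about 0.13. I'll move over the wedge for a closer look.

Request:
servo_tool(
  moves=[
    [1.5, -1.2, 0, 0.5, 0],
    [3, -2.4, 0, 1, 0],
    [4.5, -3.6, 0, 1.5, 0],
    [6, -4.8, 0, 2, 0],
    [7.5, -6, 0, 2.5, 0],
    [9, -7.2, 0, 3, 0],
    [10.5, -8.4, 0, 3.5, 0],
    [12, -9.6, 0, 4, 0],
    [13.5, -10.8, 0, 4.5, 0],
    [15, -12, 0, 5, 0],
  ],
)

```text
time: 0.98
tool_pos: [0.3818, -0.2091, 0.2054]
ee_rot: [3.141, -0.0, -0.305]
wrist_force: [0.5, -0.9, 0.5]
width: 0.0939
finger_force: 0.0
```

Request:
servo_tool(
  moves=[
    [0, 0, 0, 0, 0],
    [0, 0, 0, 0, 0],
    [0, 0, 0, 0, 0],
  ],
)

```text
time: 1.23
tool_pos: [0.3809, -0.2111, 0.2052]
ee_rot: [3.141, 0.001, -0.301]
wrist_force: [-1.3, -0.7, 0.7]
width: 0.0942
finger_force: 0.0
```

Run:
```python
from h import *
import pickle
o=robot.get_obs();print(o["time"],o["tool_pos"],o["ee_rot"],o["wrist_force"])
s=shot("wrist"); cv2.imwrite("pics/w1.png",s["image"]); pickle.dump(s,open("w1.pkl","wb")); print(s["e"],s["R"])
```

```text
1.2333 [ 0.38086299 -0.21108755  0.20517339] [ 3.14099186e+00  7.84719177e-04 -3.00527868e-01] [-1.28170041 -0.68424936  0.73550838]
[ 0.46048851 -0.23663215  0.38467363] [[-2.96092649e-01 -9.15320644e-01 -2.72978499e-01]
 [-9.55159097e-01  2.83890345e-01  8.41271156e-02]
 [ 4.92674708e-04  2.85647317e-01 -9.58334684e-01]]
```

View pics/w1.png

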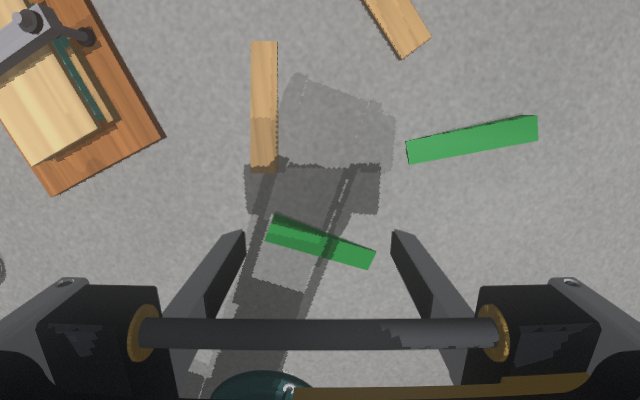

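The wrist view shows the wedge with its thin end at the top (251–278, 41) and its heel at (250–275, 171). A green look-alike sits near (320,240), just behind the heel.

Run:
```python
from h import *
import pickle
s=pickle.load(open("w1.pkl","rb")); h=cv2.cvtColor(s["image"],cv2.COLOR_BGR2HSV)
m=cv2.inRange(h,(8,60,40),(28,220,255)); cs,_=cv2.findContours(m,cv2.RETR_EXTERNAL,cv2.CHAIN_APPROX_NONE)
for c in cs:
    x,y,w,hh=cv2.boundingRect(c)
    if 100<cv2.contourArea(c) and y<250: print(cv2.contourArea(c),cv2.approxPolyDP(c,2.5,True)[:,0].tolist(),(x,y,w,hh))
    if x>230 and x+w<290 and y<60 and hh>60:
        pts=c[:,0].astype(float)
        for lo,hi in ((50,70),(140,160)):
            r=[(p[p[:,0].argmin(),0],p[p[:,0].argmax(),0]) for v in range(lo,hi) for p in [pts[pts[:,1]==v]]]
            print(lo,np.mean(r,0))
g=cv2.inRange(h,(45,80,30),(75,255,255)); cs,_=cv2.findContours(g,cv2.RETR_EXTERNAL,cv2.CHAIN_APPROX_NONE)
for c in cs:
    if cv2.contourArea(c)>300: print("green",onz(s,cv2.approxPolyDP(c,3,True)[:,0],0.015)[:,:2].round(3).tolist())
print(onz(s,[[251,41],[278,41]],.004).round(4),onz(s,[[250.5,171.5],[276,171.5]],.029).round(4))
```

```text
3397.5 [[251, 41], [251, 172], [275, 172], [276, 41]] (250, 41, 28, 132)
50 [251.  276.3]
140 [251. 277.]
2277.0 [[361, 0], [399, 59], [431, 37], [409, 0]] (361, 0, 71, 60)
17938.5 [[0, 0], [0, 28], [11, 20], [14, 11], [19, 12], [28, 8], [30, 2], [37, 2], [52, 8], [63, 26], [85, 27], [95, 35], [91, 46], [83, 46], [67, 37], [72, 45], [65, 49], [105, 117], [99, 122], [50, 42], [0, 76], [0, 121], [50, 196], [165, 136], [89, 0]] (0, 0, 166, 197)
green [[0.321, -0.118], [0.239, -0.236], [0.258, -0.255], [0.35, -0.147]]
green [[0.375, -0.489], [0.382, -0.469], [0.392, -0.327], [0.365, -0.325], [0.346, -0.485]]
[[ 0.5548 -0.1855  0.004 ]
 [ 0.5453 -0.2151  0.004 ]] [[ 0.4145 -0.1382  0.029 ]
 [ 0.4054 -0.1674  0.029 ]]
```

The wedge measures 148 mm long and 31 mm wide with yaw -0.326, which matches the given size. I'll grasp 40 mm from the heel, at (0.448,-0.166).

Request:
servo_tool(
  moves=[
    [0.5, -0.6, 0, 0.1, 0],
    [1, -1.3, 0.8, 0.2, 0],
    [1.5, -1.9, 1.6, 0.24, 0],
    [2.03, -2.53, 2.4, 0.24, 0],
    [2.03, -2.53, 3.4, 0.24, 0],
    [2.03, -2.53, 4.4, 0.24, 0],
    [2.03, -2.53, 5.2, 0.24, 0],
    [2.03, -2.53, 5.8, 0.24, 0],
    [2.03, -2.53, 6, 0.24, 0],
    [2.03, -2.53, 6, 0.24, 0],
  ],
)

```text
time: 2.12
tool_pos: [0.4465, -0.1668, 0.0538]
ee_rot: [-3.141, 0.004, -0.33]
wrist_force: [-0.4, 0.5, 0.1]
width: 0.0943
finger_force: 0.0
```

Request:
servo_tool(
  moves=[
    [0, 0, 0, 0, 0],
    [0, 0, 0, 0, 0],
    [0, 0, 0, 0, 0],
  ],
)

```text
time: 2.37
tool_pos: [0.4493, -0.1667, 0.0571]
ee_rot: [3.141, -0.003, -0.328]
wrist_force: [0.2, 0.3, 0.3]
width: 0.0935
finger_force: 0.0
```

Run:
```python
from h import *
import pickle
o=robot.get_obs();print(o["time"],o["tool_pos"],o["ee_rot"],o["wrist_force"])
T=np.array([0.448,-0.1657,0.005]); R=Ro.from_euler("xyz",o["ee_rot"]).as_matrix(); print((R.T@(T-o["tool_pos"]))/.025, (o["ee_rot"][2]+.326)/np.radians(6))
```

```text
2.3667 [ 0.44926248 -0.16667925  0.05705814] [ 3.14106462e+00 -3.02281429e-03 -3.27699992e-01] [0.16197821 0.26067927 0.26032385]
[-0.06671337 -0.02193089  2.08212218] -0.016233729397171392
```

Request:
servo_tool(
  moves=[
    [-0.05, 0, 0.8, 0, 0],
    [-0.05, 0, 1.5, 0, 0],
    [-0.05, 0, 1.8, 0, 0],
    [-0.05, 0, 1.98, 0, 0],
    [-0.05, 0, 1.98, 0, 0.3],
    [-0.05, 0, 1.98, 0, 0.5],
    [-0.05, 0, 1.98, 0, 0.8],
    [-0.05, 0, 1.98, 0, 1],
    [-0.05, 0, 1.98, 0, 1],
    [-0.05, 0, 1.98, 0, 1],
  ],
)

```text
time: 3.2
tool_pos: [0.4476, -0.1656, 0.0065]
ee_rot: [3.141, -0.001, -0.327]
wrist_force: [0.6, -0.2, 0.2]
width: 0.0577
finger_force: 0.0
```

Request:
servo_tool(
  moves=[
    [0, 0, 0, 0, 1],
    [0, 0, 0, 0, 1],
    [0, 0, 0, 0, 1],
    [0, 0, 0, 0, 1],
    [0, 0, 0, 0, 1],
    [0, 0, 0, 0, 1],
    [0, 0, 0, 0, 1],
    [0, 0, 0, 0, 1],
  ],
)

```text
time: 3.87
tool_pos: [0.4472, -0.1653, 0.006]
ee_rot: [-3.142, 0.0, -0.327]
wrist_force: [-1.0, 0.9, 0.1]
width: 0.0297
finger_force: 30.0
```

Request:
servo_tool(
  moves=[
    [0, 0, -0.5, 0, 1],
    [0, 0, -1.5, 0, 1],
    [0, 0, -3, 0, 1],
    [0, 0, -4.5, 0, 1],
    [-0.4, -1.4, -6, -0.7, 1],
    [-0.8, -2.8, -7, -1.4, 1],
    [-1.2, -4.2, -7.6, -2.1, 1],
    [-1.6, -5.6, -8, -2.9, 1],
    [-2, -7, -8, -3.7, 1],
    [-2.32, -8.4, -8, -4.41, 1],
  ],
)

```text
time: 4.7
tool_pos: [0.46, 0.0542, 0.2078]
ee_rot: [3.141, -0.004, 0.139]
wrist_force: [1.0, -0.4, -0.6]
width: 0.0297
finger_force: 30.0
```

Request:
servo_tool(
  moves=[
    [0, 0, 0, 0, 1],
    [0, 0, 0, 0, 1],
    [0, 0, 0, 0, 1],
    [0, 0, 0, 0, 1],
  ],
)

```text
time: 5.03
tool_pos: [0.4596, 0.0509, 0.2055]
ee_rot: [3.141, 0.001, 0.133]
wrist_force: [0.1, -0.7, -0.5]
width: 0.0298
finger_force: 30.0
```

Run:
```python
from h import *
import pickle
o=robot.get_obs();print(o["time"],o["tool_pos"],o["ee_rot"],o["wrist_force"])
s=shot("wrist"); cv2.imwrite("pics/w2.png",s["image"]); pickle.dump(s,open("w2.pkl","wb"))
```

```text
5.0333 [0.45956245 0.05093354 0.20553941] [3.14092528e+00 9.17132549e-04 1.32710451e-01] [ 0.05597726 -0.70969062 -0.5195699 ]
```

View pics/w2.png

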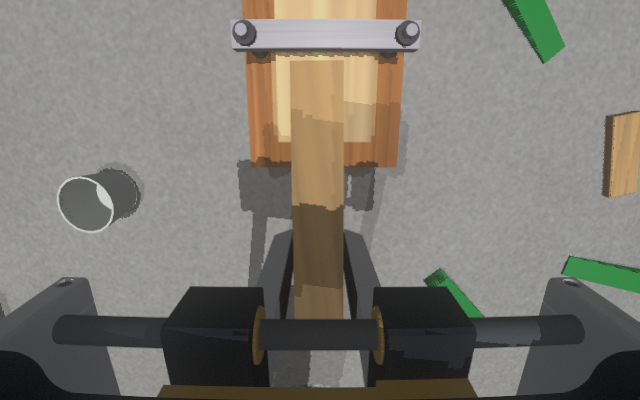

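The wrist view shows the wedge held straight, with its thin end at (291–344, 61). The board's near corners are about (274,142) and (373,142), the base's near corners about (250,166) and (396,166), and the bar spans rows 20–53.

Run:
```python
from h import *
import pickle
s=pickle.load(open("w2.pkl","rb")); im=cv2.GaussianBlur(s["image"],(3,3),0).astype(float)
def pk(sig,lo,hi):
    g=np.abs(np.gradient(sig,axis=0)).sum(-1)[lo:hi]; i=g.argmax(); 
    w=g[max(i-2,0):i+3]; return lo+(np.arange(max(i-2,0),max(i-2,0)+len(w))*w).sum()/w.sum()
def vline(rows,lo,hi):
    p=np.array([(pk(im[r],lo,hi),r) for r in rows]); f=np.polyfit(p[:,1],p[:,0],1); e=p[:,0]-np.polyval(f,p[:,1]); k=abs(e)<np.median(abs(e))*3+.3
    f=np.polyfit(p[k,1],p[k,0],1); return f
def hline(cols,lo,hi):
    p=np.array([(c,pk(im[:,c],lo,hi)) for c in cols]); f=np.polyfit(p[:,0],p[:,1],1); e=p[:,1]-np.polyval(f,p[:,0]); k=abs(e)<np.median(abs(e))*3+.3
    return np.polyfit(p[k,0],p[k,1],1)
def two(f,a,b,z,v=True):
    uv=[(np.polyval(f,r),r) if v else (r,np.polyval(f,r)) for r in (a,b)]; P=onz(s,uv,z)[:,:2]; d=P[0]-P[1]; return np.round(uv,1).tolist(),P.round(4).tolist(),"ang",round(np.arctan2(d[1],d[0]),4)
print("boardL",two(vline(range(75,138),270,284),75,140,.053)); print("boardR",two(vline(range(75,138),366,382),75,140,.053))
print("boardN",two(hline(list(range(280,289))+list(range(350,370)),136,148),280,370,.053,False))
print("baseL",two(vline(range(70,160),240,258),70,160,.015)); print("baseR",two(vline(range(70,160),392,410),70,160,.015))
print("baseN",two(hline(range(255,286),158,172),255,390,.015,False))
print("wedgeL",two(vline(range(65,115),286,296),63,115,.205)); print("wedgeR",two(vline(range(65,115),338,350),63,115,.205))
print("tip",two(hline(range(296,340),56,66),296,340,.204,False))
for z in(.078,.083,.088): print("barTopNear",z,two(hline(range(300,370),40,52),300,370,z,False)[1])
print(two(hline(range(270,390),40,52),270,390,.083,False)[0],two(hline(range(270,390),14,26),270,390,.083,False))
print(im[10:66,300].astype(int).tolist())
```

```text
boardL ([[271.8, 75.0], [278.5, 140.0]], [[0.5684, 0.1123], [0.5033, 0.0988]], 'ang', np.float64(0.2045))
boardR ([[377.1, 75.0], [373.5, 140.0]], [[0.5828, 0.005], [0.5169, -0.0032]], 'ang', np.float64(0.1242))
boardN ([[280.0, 141.6], [370.0, 141.7]], [[0.5017, 0.0971], [0.5147, 0.0003]], 'ang', np.float64(1.7036))
baseL ([[245.0, 70.0], [250.1, 160.0]], [[0.573, 0.1492], [0.4701, 0.1355]], 'ang', np.float64(0.1319))
baseR ([[402.6, 70.0], [396.6, 160.0]], [[0.597, -0.0295], [0.4939, -0.0432]], 'ang', np.float64(0.1328))
baseN ([[255.0, 164.8], [390.0, 142.7]], [[0.4649, 0.1291], [0.5136, -0.031]], 'ang', np.float64(1.8659))
wedgeL ([[289.1, 63.0], [290.0, 115.0]], [[0.5639, 0.0799], [0.5361, 0.0764]], 'ang', np.float64(0.1265))
wedgeR ([[343.1, 63.0], [343.0, 115.0]], [[0.5678, 0.0504], [0.5401, 0.0462]], 'ang', np.float64(0.1505))
tip ([[296.0, 56.5], [340.0, 56.5]], [[0.5678, 0.0767], [0.571, 0.0526]], 'ang', np.float64(1.7025))
barTopNear 0.078 [[0.5943, 0.0847], [0.6025, 0.0201]]
barTopNear 0.083 [[0.5934, 0.0844], [0.6015, 0.0208]]
barTopNear 0.088 [[0.5926, 0.084], [0.6005, 
[... 375 characters left out ...]
193, 186, 189], [194, 186, 190], [194, 187, 190], [195, 188, 191], [196, 190, 192], [195, 189, 191], [192, 185, 188], [191, 184, 187], [194, 187, 190], [198, 190, 193], [198, 190, 193], [197, 189, 193], [196, 188, 191], [195, 188, 191], [196, 189, 191], [197, 191, 192], [198, 192, 193], [199, 193, 194], [199, 193, 194], [198, 192, 194], [199, 192, 194], [199, 193, 195], [189, 183, 186], [155, 151, 155], [109, 109, 114], [80, 83, 89], [74, 80, 87], [79, 93, 105], [87, 111, 128], [92, 120, 139], [93, 121, 141], [96, 124, 145], [110, 144, 168], [133, 176, 204], [144, 192, 221], [142, 189, 220], [131, 178, 210], [117, 162, 197], [111, 156, 192], [111, 156, 191], [111, 156, 191], [111, 156, 191]]
```

The clamp yaw is 0.132. The wedge is parallel to the middle line but 7.7 mm to the left of it, and its tip is about 28 mm before the mouth. I'll shift right and descend to just above the board.

Request:
servo_tool(
  moves=[
    [0, 0.1, 0, 0, 1],
    [0, 0.2, 0.6, 0, 1],
    [0, 0.31, 1.5, 0, 1],
    [0, 0.31, 2.5, 0, 1],
    [0, 0.31, 3.5, 0, 1],
    [0, 0.31, 4.4, 0, 1],
    [0, 0.31, 5, 0, 1],
    [0, 0.31, 5.4, 0, 1],
    [0, 0.31, 5.55, 0, 1],
    [0, 0.31, 5.55, 0, 1],
  ],
)

```text
time: 5.92
tool_pos: [0.4604, 0.0438, 0.0666]
ee_rot: [-3.142, 0.001, 0.134]
wrist_force: [-0.3, 0.1, -1.2]
width: 0.0295
finger_force: 30.0
```

Request:
servo_tool(
  moves=[
    [0, 0, 0, 0, 1],
    [0, 0, 0, 0, 1],
    [0, 0, 0, 0, 1],
    [0, 0, 0, 0, 1],
  ],
)

```text
time: 6.25
tool_pos: [0.4615, 0.0444, 0.0683]
ee_rot: [3.141, -0.002, 0.135]
wrist_force: [-0.3, 0.9, -0.3]
width: 0.0296
finger_force: 30.0
```

Run:
```python
from h import *
import pickle
o=robot.get_obs();print(o["time"],o["tool_pos"],o["ee_rot"],o["wrist_force"])
w=shot("wrist");A=shot("scene");B=shot("side")
for n,s in(("w3",w),("sc3",A),("sd3",B)): pickle.dump(s,open(n+".pkl","wb"))
c=[cv2.resize(A["image"][185:275,300:425],None,fx=3.2,fy=3.2,interpolation=cv2.INTER_CUBIC),cv2.resize(B["image"][165:255,240:365],None,fx=3.2,fy=3.2,interpolation=cv2.INTER_CUBIC)]
top=np.hstack(c); bot=cv2.resize(w["image"][0:160,190:450],(800,int(160*800/260)))[:300]
cv2.imwrite("pics/m3.png",np.vstack([top,bot]))
```

```text
6.25 [0.46148856 0.04444176 0.06826786] [ 3.14111488e+00 -2.04416575e-03  1.34961761e-01] [-0.27741866  0.89430882 -0.30500891]
```

View pics/m3.png

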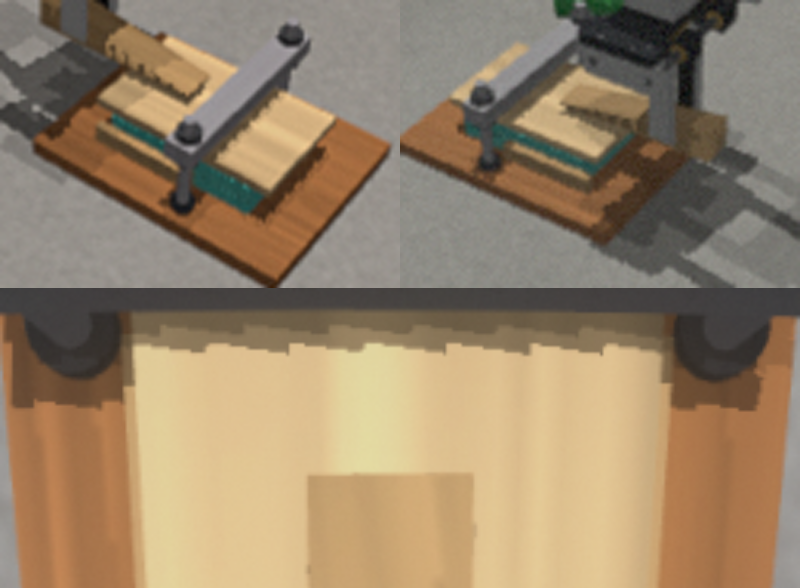

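The wedge is level above the board and nearly centred. In the wrist crop its tip spans 307–473, and the board spans 130–665. I'll do a quick numeric check of alignment.

Run:
```python
from h import *
import pickle
s=pickle.load(open("w3.pkl","rb")); im=cv2.GaussianBlur(s["image"],(3,3),0).astype(float)
def pk(sig,lo,hi):
    g=np.abs(np.gradient(sig,axis=0)).sum(-1)[lo:hi]; i=g.argmax(); return lo+i
def vl(rows,lo,hi,zf):
    p=np.array([(pk(im[r],lo,hi),r) for r in rows]); f=np.polyfit(p[:,1],p[:,0],1); a,b=rows[0],rows[-1]
    P=np.array([onz(s,[(np.polyval(f,r),r)],z)[0,:2] for r,z in zip((a,b),zf)]); return P
L=vl(range(25,110),225,245,(.053,.053));R=vl(range(25,55),398,416,(.053,.053))
wl=vl(range(65,140),280,297,(.066,.071));wr=vl(range(65,140),336,350,(.066,.071))
n=np.array([-.1316,.9913]);d=np.array([.9913,.1316]);o=np.array([.585,.0599])
for q in(L,R,wl,wr): print(q.round(4).tolist(),"lat",((q-o)@n).round(4),"along",((q-o)@d+.0064).round(4),"ang",np.arctan2(*(q[0]-q[1])[::-1]).round(3))
h=onz(s,[(320,int(62))],.066); print(h,((h[0,:2]-o)@d+.0064))
```

```text
[[0.5841, 0.1118], [0.5368, 0.1049]] lat [0.0516 0.051 ] along [ 0.0123 -0.0355] ang 0.144
[[0.5978, 0.0103], [0.5824, 0.0062]] lat [-0.0509 -0.0528] along [ 0.0126 -0.0033] ang 0.256
[[0.5649, 0.074], [0.5247, 0.0685]] lat [0.0166 0.0165] along [-0.0117 -0.0522] ang 0.136
[[0.569, 0.0437], [0.5288, 0.038]] lat [-0.014  -0.0143] along [-0.0116 -0.0521] ang 0.14
[[0.56877735 0.05690955 0.066     ]] -0.010075054886176348
```

Request:
servo_tool(
  moves=[
    [0, 0.03, 0.1, 0.04, 1],
    [0, 0.03, 0.2, 0.04, 1],
    [0, 0.03, 0.24, 0.04, 1],
    [0, 0.03, 0.26, 0.04, 1],
    [0, 0.03, 0.26, 0.04, 1],
    [0, 0.03, 0.26, 0.04, 1],
  ],
)

```text
time: 6.9
tool_pos: [0.4608, 0.0437, 0.0606]
ee_rot: [3.142, 0.0, 0.131]
wrist_force: [0.2, 0.1, -1.2]
width: 0.0299
finger_force: 30.0
```

Request:
servo_tool(
  moves=[
    [0, 0, 0.02, 0, 1],
    [0, 0, 0.02, 0, 1],
    [0, 0, 0.02, 0, 1],
  ],
)

```text
time: 7.15
tool_pos: [0.4609, 0.0437, 0.0602]
ee_rot: [3.142, -0.0, 0.131]
wrist_force: [0.2, 0.0, -0.4]
width: 0.0298
finger_force: 30.0
```

Request:
servo_tool(
  moves=[
    [0, 0, 0.02, 0, 1],
    [0, 0, 0.02, 0, 1],
    [0, 0, 0.02, 0, 1],
  ],
)

```text
time: 7.4
tool_pos: [0.4608, 0.0437, 0.0597]
ee_rot: [3.141, 0.0, 0.131]
wrist_force: [-0.1, 0.2, -0.4]
width: 0.0297
finger_force: 30.0
```

Request:
servo_tool(
  moves=[
    [0, 0, 0.02, 0, 1],
    [0, 0, 0.02, 0, 1],
    [0, 0, 0.02, 0, 1],
  ],
)

```text
time: 7.65
tool_pos: [0.4608, 0.0437, 0.0591]
ee_rot: [3.142, 0.0, 0.131]
wrist_force: [0.2, -0.6, -0.1]
width: 0.0297
finger_force: 30.0
```

Request:
servo_tool(
  moves=[
    [0, 0, 0.02, 0, 1],
    [0, 0, 0.02, 0, 1],
    [0, 0, 0.02, 0, 1],
  ],
)

```text
time: 7.9
tool_pos: [0.4609, 0.0437, 0.0588]
ee_rot: [3.141, -0.0, 0.131]
wrist_force: [0.6, 0.6, -0.0]
width: 0.03
finger_force: 30.0
```

Request:
servo_tool(
  moves=[
    [0, 0, 0.02, 0, 1],
    [0, 0, 0.02, 0, 1],
    [0, 0, 0.02, 0, 1],
  ],
)

```text
time: 8.15
tool_pos: [0.4609, 0.0437, 0.0585]
ee_rot: [3.141, -0.0, 0.131]
wrist_force: [-1.1, -0.5, 2.3]
width: 0.0298
finger_force: 30.0
```

Contact was felt at TCP z ≈ 0.0588. I'll back off slightly and slide in.

Request:
servo_tool(
  moves=[
    [0, 0, -0.02, 0, 1],
    [0.2, 0, -0.02, 0, 1],
    [0.4, 0, -0.02, 0, 1],
    [0.6, 0, -0.02, 0, 1],
    [0.8, 0, -0.02, 0, 1],
    [1.0, 0, -0.02, 0, 1],
    [1.2, 0, -0.02, 0, 1],
    [1.4, 0, -0.02, 0, 1],
    [1.6, 0, -0.02, 0, 1],
    [1.6, 0, -0.02, 0, 1],
  ],
)

```text
time: 8.98
tool_pos: [0.5019, 0.0491, 0.0588]
ee_rot: [3.141, -0.002, 0.131]
wrist_force: [1.7, -0.4, 0.6]
width: 0.0294
finger_force: 30.0
```

Request:
servo_tool(
  moves=[
    [0.05, 0, 0, 0, 1],
    [0.1, 0, 0, 0, 1],
    [0.15, 0, 0, 0, 1],
    [0.2, 0, 0, 0, 1],
    [0.2, 0, 0, 0, 1],
  ],
)

```text
time: 9.4
tool_pos: [0.5056, 0.0496, 0.0588]
ee_rot: [3.142, -0.0, 0.131]
wrist_force: [-2.0, -0.1, 3.7]
width: 0.0301
finger_force: 30.0
```

Request:
servo_tool(
  moves=[
    [0.05, 0, -0.01, 0, 1],
    [0.1, 0, -0.01, 0, 1],
    [0.15, 0, -0.01, 0, 1],
    [0.2, 0, -0.01, 0, 1],
    [0.2, 0, -0.01, 0, 1],
  ],
)

```text
time: 9.82
tool_pos: [0.5107, 0.0503, 0.0589]
ee_rot: [3.142, -0.0, 0.131]
wrist_force: [-1.2, -0.2, 0.5]
width: 0.0298
finger_force: 30.0
```

Request:
servo_tool(
  moves=[
    [0.05, 0, 0, 0, 1],
    [0.1, 0, 0, 0, 1],
    [0.15, 0, 0, 0, 1],
    [0.2, 0, 0, 0, 1],
    [0.2, 0, 0, 0, 1],
  ],
)

```text
time: 10.23
tool_pos: [0.5157, 0.0509, 0.0589]
ee_rot: [3.142, -0.0, 0.131]
wrist_force: [-0.2, 0.4, 0.3]
width: 0.0299
finger_force: 30.0
```

Request:
servo_tool(
  moves=[
    [0.05, 0, 0, 0, 1],
    [0.1, 0, 0, 0, 1],
    [0.1, 0, 0, 0, 1],
  ],
)

```text
time: 10.48
tool_pos: [0.5182, 0.0512, 0.0589]
ee_rot: [3.142, -0.0, 0.131]
wrist_force: [-0.2, 0.7, 0.7]
width: 0.0298
finger_force: 30.0
```

Request:
servo_tool(
  moves=[
    [0.05, 0, 0, 0, 1],
    [0.1, 0, 0, 0, 1],
    [0.1, 0, 0, 0, 1],
  ],
)

```text
time: 10.73
tool_pos: [0.5207, 0.0516, 0.0589]
ee_rot: [3.141, -0.0, 0.131]
wrist_force: [0.6, -0.5, 0.4]
width: 0.0298
finger_force: 30.0
```

Request:
servo_tool(
  moves=[
    [0.05, 0, 0, 0, 1],
    [0.1, 0, 0, 0, 1],
    [0.1, 0, 0, 0, 1],
  ],
)

```text
time: 10.98
tool_pos: [0.5231, 0.0519, 0.0589]
ee_rot: [3.141, -0.0, 0.131]
wrist_force: [0.3, -0.1, -0.3]
width: 0.0296
finger_force: 30.0
```

Request:
servo_tool(
  moves=[
    [0.04, 0, 0, 0, 1],
    [0.08, 0, 0, 0, 1],
    [0.12, 0, 0, 0, 1],
    [0.12, 0, 0, 0, 1],
  ],
)

```text
time: 11.32
tool_pos: [0.5261, 0.0523, 0.0589]
ee_rot: [3.142, -0.0, 0.131]
wrist_force: [-0.7, 0.5, -0.3]
width: 0.0297
finger_force: 30.0
```

Request:
servo_tool(
  moves=[
    [0.04, 0, 0, 0, 1],
    [0.08, 0, 0, 0, 1],
    [0.12, 0, 0, 0, 1],
    [0.12, 0, 0, 0, 1],
  ],
)

```text
time: 11.65
tool_pos: [0.529, 0.0527, 0.0589]
ee_rot: [3.142, -0.0, 0.131]
wrist_force: [0.0, 0.7, -0.1]
width: 0.0294
finger_force: 30.0
```

Request:
servo_tool(
  moves=[
    [0.04, 0, 0, 0, 1],
    [0.08, 0, 0, 0, 1],
    [0.12, 0, 0, 0, 1],
    [0.12, 0, 0, 0, 1],
  ],
)

```text
time: 11.98
tool_pos: [0.532, 0.0531, 0.0589]
ee_rot: [3.142, -0.0, 0.131]
wrist_force: [0.2, 0.2, -1.2]
width: 0.0297
finger_force: 30.0
```

Request:
servo_tool(
  moves=[
    [0.04, 0, 0, 0, 1],
    [0.08, 0, 0, 0, 1],
    [0.12, 0, 0, 0, 1],
    [0.12, 0, 0, 0, 1],
  ],
)

```text
time: 12.32
tool_pos: [0.535, 0.0535, 0.0589]
ee_rot: [3.142, -0.0, 0.131]
wrist_force: [0.2, 0.2, -1.5]
width: 0.0297
finger_force: 30.0
```

Request:
servo_tool(
  moves=[
    [0.03, 0, 0.01, 0, 1],
    [0.06, 0, 0.01, 0, 1],
    [0.08, 0, 0.01, 0, 1],
    [0.08, 0, 0.01, 0, 1],
  ],
)

```text
time: 12.65
tool_pos: [0.5368, 0.0537, 0.0589]
ee_rot: [3.141, -0.0, 0.131]
wrist_force: [-1.3, -0.0, 1.0]
width: 0.0297
finger_force: 30.0
```

Request:
servo_tool(
  moves=[
    [0.03, 0, 0, 0, 1],
    [0.06, 0, 0, 0, 1],
    [0.08, 0, 0, 0, 1],
    [0.08, 0, 0, 0, 1],
  ],
)

```text
time: 12.98
tool_pos: [0.5388, 0.0539, 0.0588]
ee_rot: [3.141, -0.0, 0.131]
wrist_force: [-2.0, -0.0, 2.0]
width: 0.0295
finger_force: 30.0
```

Request:
servo_tool(
  moves=[
    [0.03, 0, 0, 0, 1],
    [0.06, 0, 0, 0, 1],
    [0.08, 0, 0, 0, 1],
    [0.08, 0, 0, 0, 1],
  ],
)

```text
time: 13.32
tool_pos: [0.5408, 0.0542, 0.0588]
ee_rot: [3.141, -0.0, 0.131]
wrist_force: [-1.2, -0.1, 2.3]
width: 0.0297
finger_force: 30.0
```

Request:
servo_tool(
  moves=[
    [0.04, 0, 0, 0, 1],
    [0.08, 0, 0, 0, 1],
    [0.12, 0, 0, 0, 1],
    [0.12, 0, 0, 0, 1],
  ],
)

```text
time: 13.65
tool_pos: [0.5439, 0.0546, 0.0588]
ee_rot: [3.142, -0.0, 0.131]
wrist_force: [-1.7, -0.1, 2.8]
width: 0.0299
finger_force: 30.0
```

Request:
servo_tool(
  moves=[
    [0.04, 0, -0.01, 0, 1],
    [0.08, 0, -0.01, 0, 1],
    [0.12, 0, -0.01, 0, 1],
    [0.12, 0, -0.01, 0, 1],
  ],
)

```text
time: 13.98
tool_pos: [0.5469, 0.055, 0.0589]
ee_rot: [3.142, -0.0, 0.131]
wrist_force: [0.2, 0.9, 2.6]
width: 0.0299
finger_force: 30.0
```

Request:
servo_tool(
  moves=[
    [0.04, 0, -0.01, 0, 1],
    [0.08, 0, -0.01, 0, 1],
    [0.12, 0, -0.01, 0, 1],
    [0.12, 0, -0.01, 0, 1],
  ],
)

```text
time: 14.32
tool_pos: [0.5499, 0.0554, 0.0589]
ee_rot: [3.142, -0.0, 0.131]
wrist_force: [0.1, 0.5, -0.4]
width: 0.0296
finger_force: 30.0
```

Request:
servo_tool(
  moves=[
    [0.04, 0, 0, 0, 1],
    [0.08, 0, 0, 0, 1],
    [0.12, 0, 0, 0, 1],
    [0.12, 0, 0, 0, 1],
  ],
)

```text
time: 14.65
tool_pos: [0.5528, 0.0558, 0.059]
ee_rot: [3.142, -0.0, 0.131]
wrist_force: [0.3, -0.3, -0.4]
width: 0.0302
finger_force: 30.0
```

Request:
servo_tool(
  moves=[
    [0.04, 0, 0, 0, 1],
    [0.08, 0, 0, 0, 1],
    [0.12, 0, 0, 0, 1],
    [0.12, 0, 0, 0, 1],
  ],
)

```text
time: 14.98
tool_pos: [0.5557, 0.0562, 0.0592]
ee_rot: [3.142, -0.0, 0.131]
wrist_force: [0.6, 0.1, -0.4]
width: 0.0292
finger_force: 30.0
```

Request:
servo_tool(
  moves=[
    [0.04, 0, 0.01, 0, 1],
    [0.08, 0, 0.01, 0, 1],
    [0.1, 0, 0.01, 0, 1],
    [0.1, 0, 0.01, 0, 1],
  ],
)

```text
time: 15.32
tool_pos: [0.5582, 0.0565, 0.059]
ee_rot: [3.141, -0.0, 0.131]
wrist_force: [0.5, 0.4, 0.2]
width: 0.0298
finger_force: 30.0
```

Request:
servo_tool(
  moves=[
    [0.04, 0, 0.01, 0, 1],
    [0.08, 0, 0.01, 0, 1],
    [0.1, 0, 0.01, 0, 1],
    [0.1, 0, 0.01, 0, 1],
  ],
)

```text
time: 15.65
tool_pos: [0.5607, 0.0568, 0.0589]
ee_rot: [3.141, -0.0, 0.131]
wrist_force: [-0.5, -0.1, 0.4]
width: 0.0295
finger_force: 30.0
```

Request:
servo_tool(
  moves=[
    [0.04, 0, 0, 0, 1],
    [0.08, 0, 0, 0, 1],
    [0.08, 0, 0, 0, 1],
  ],
)

```text
time: 15.9
tool_pos: [0.5622, 0.057, 0.0588]
ee_rot: [3.142, 0.001, 0.131]
wrist_force: [-2.7, -0.9, 2.4]
width: 0.0296
finger_force: 30.0
```

Request:
servo_tool(
  moves=[
    [0.03, 0, 0, 0, 1],
    [0.06, 0, 0, 0, 1],
    [0.06, 0, 0, 0, 1],
  ],
)

```text
time: 16.15
tool_pos: [0.5631, 0.0572, 0.0587]
ee_rot: [3.142, 0.002, 0.131]
wrist_force: [-5.4, -0.7, 3.7]
width: 0.0294
finger_force: 30.0
```

Contact with the bar has begun, with -5.4 N axial. I'll continue gently.

Request:
servo_tool(
  moves=[
    [0.03, 0, -0.01, 0, 1],
    [0.05, 0, -0.01, 0, 1],
    [0.05, 0, -0.01, 0, 1],
    [0.05, 0, -0.01, 0, 1],
  ],
)

```text
time: 16.48
tool_pos: [0.5635, 0.0572, 0.0587]
ee_rot: [-3.142, 0.004, 0.131]
wrist_force: [-6.0, -0.2, 3.6]
width: 0.0299
finger_force: 30.0
```

Request:
servo_tool(
  moves=[
    [0.03, 0, -0.01, 0, 1],
    [0.06, 0, -0.01, 0, 1],
    [0.06, 0, -0.01, 0, 1],
    [0.06, 0, -0.01, 0, 1],
  ],
)

```text
time: 16.82
tool_pos: [0.5641, 0.0573, 0.0586]
ee_rot: [-3.142, 0.006, 0.131]
wrist_force: [-8.5, -0.8, 5.5]
width: 0.0296
finger_force: 30.0
```

The tool is tilting under the push load. I'll release, back off behind the heel, shut the fingers, and give the final push on the heel.

Request:
servo_tool(
  moves=[
    [0, 0, -0.02, 0, 0.6],
    [0, 0, -0.04, 0, 0.3],
    [0, 0, -0.04, 0, 0.1],
    [0, 0, -0.04, 0, 0],
    [0, 0, -0.04, 0, 0],
    [-0.4, 0, -0.04, 0, 0],
    [-0.9, 0, -0.04, 0, 0],
    [-1.4, 0, -0.04, 0, 0],
    [-1.9, 0, -0.04, 0, 0],
    [-2.4, 0, -0.04, 0, 0],
  ],
)

```text
time: 17.65
tool_pos: [0.5069, 0.0498, 0.0602]
ee_rot: [3.141, -0.001, 0.131]
wrist_force: [0.1, -0.8, -0.9]
width: 0.0922
finger_force: 0.0
```

Request:
servo_tool(
  moves=[
    [0, 0, 0, 0, 0.5],
    [0, 0, 0, 0, 1],
    [0, 0, 0, 0, 1],
    [0, 0, 0, 0, 1],
    [0, 0, 0, 0, 1],
    [0, 0, 0, 0, 1],
    [0, 0, 0, 0, 1],
    [0, 0, 0, 0, 1],
    [0, 0, 0, 0, 1],
    [0, 0, 0, 0, 1],
  ],
)

```text
time: 18.48
tool_pos: [0.5072, 0.0498, 0.0602]
ee_rot: [3.142, 0.0, 0.131]
wrist_force: [-0.2, -0.3, 0.4]
width: 0.0307
finger_force: 0.0
```

Run:
```python
from h import *
import pickle
o=robot.get_obs();print(o["time"],o["tool_pos"],o["ee_rot"],o["wrist_force"],o["width"])
w=shot("wrist");A=shot("scene");B=shot("side")
for n,s in(("w4",w),("sc4",A),("sd4",B)): pickle.dump(s,open(n+".pkl","wb"))
c=[cv2.resize(A["image"][185:275,300:425],None,fx=3.2,fy=3.2,interpolation=cv2.INTER_CUBIC),cv2.resize(B["image"][165:255,240:365],None,fx=3.2,fy=3.2,interpolation=cv2.INTER_CUBIC)]
bot=cv2.resize(w["image"][0:300],(640,300)); bot=cv2.copyMakeBorder(bot,0,0,80,80,0)
cv2.imwrite("pics/m4.png",np.vstack([np.hstack(c),bot]))
```

```text
18.4833 [0.50722583 0.04982312 0.06016118] [3.14152728e+00 5.59241790e-05 1.30713454e-01] [-0.23722697 -0.26703269  0.36116664] 0.030664491548368963
```

View pics/m4.png

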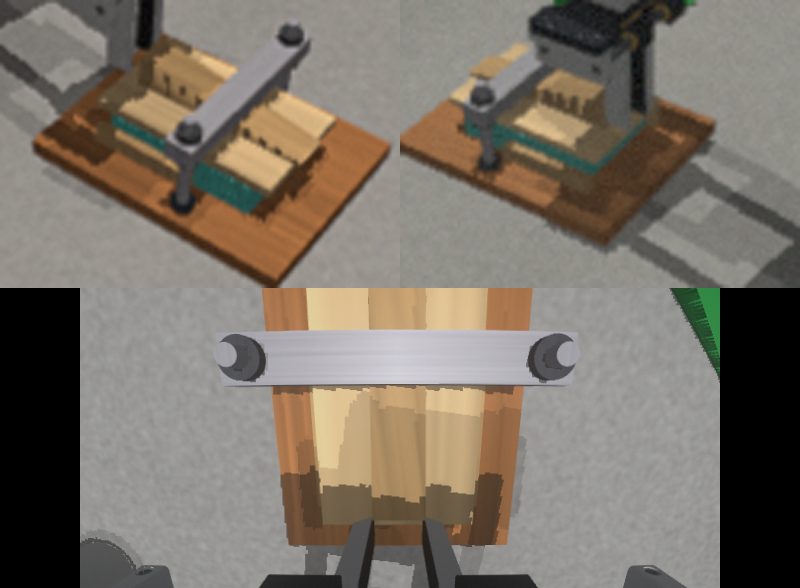

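The wedge sits straight and central in the gap, and the fingers are behind the heel. I'll finish shutting them, then push.

Request:
servo_tool(
  moves=[
    [0, 0, 0, 0, 1],
    [0, 0, 0, 0, 1],
    [0, 0, 0, 0, 1],
    [0, 0, 0, 0, 1],
    [0, 0, 0, 0, 1],
    [0, 0, 0, 0, 1],
    [0.1, 0, 0, 0, 1],
    [0.2, 0, 0, 0, 1],
    [0.2, 0, 0, 0, 1],
  ],
)

```text
time: 19.38
tool_pos: [0.5127, 0.0505, 0.0603]
ee_rot: [3.141, -0.0, 0.131]
wrist_force: [0.2, -0.4, 0.9]
width: 0.0003
finger_force: 0.0
```

Request:
servo_tool(
  moves=[
    [0.04, 0, 0, 0, 1],
    [0.08, 0, 0, 0, 1],
    [0.08, 0, 0, 0, 1],
  ],
)

```text
time: 19.63
tool_pos: [0.514, 0.0507, 0.0601]
ee_rot: [3.142, 0.001, 0.131]
wrist_force: [-1.2, -0.2, 0.0]
width: 0.0004
finger_force: 0.3
```

Request:
servo_tool(
  moves=[
    [0.03, 0, 0, 0, 1],
    [0.06, 0, 0, 0, 1],
    [0.06, 0, 0, 0, 1],
    [0.06, 0, 0, 0, 1],
  ],
)

```text
time: 19.97
tool_pos: [0.5141, 0.0507, 0.0601]
ee_rot: [3.142, 0.004, 0.131]
wrist_force: [-6.0, -0.8, 3.5]
width: 0.0005
finger_force: 2.6
```

Request:
servo_tool(
  moves=[
    [0.03, 0, -0.01, 0, 1],
    [0.06, 0, -0.02, 0, 1],
    [0.06, 0, -0.02, 0, 1],
    [0.06, 0, -0.02, 0, 1],
  ],
)

```text
time: 20.3
tool_pos: [0.5141, 0.0507, 0.0601]
ee_rot: [3.142, 0.007, 0.131]
wrist_force: [-8.7, -1.2, 3.6]
width: 0.0005
finger_force: 4.0
```

Request:
servo_tool(
  moves=[
    [0.03, 0, -0.02, 0, 1],
    [0.06, 0, -0.04, 0, 1],
    [0.08, 0, -0.05, 0, 1],
    [0.08, 0, -0.05, 0, 1],
    [0.08, 0, -0.05, 0, 1],
  ],
)

```text
time: 20.72
tool_pos: [0.5142, 0.0509, 0.0602]
ee_rot: [-3.141, 0.012, 0.131]
wrist_force: [-10.9, -1.2, 2.2]
width: -0.0001
finger_force: 5.2
```

Request:
servo_tool(
  moves=[
    [0.04, 0, -0.02, 0, 1],
    [0.08, 0, -0.05, 0, 1],
    [0.12, 0, -0.07, 0, 1],
    [0.12, 0, -0.07, 0, 1],
    [0.12, 0, -0.07, 0, 1],
  ],
)

```text
time: 21.13
tool_pos: [0.5147, 0.0512, 0.0602]
ee_rot: [-3.141, 0.018, 0.131]
wrist_force: [-13.5, -2.3, 1.5]
width: 0.0009
finger_force: 6.7
```

Request:
servo_tool(
  moves=[
    [0.04, 0, -0.02, 0, 1],
    [0.08, 0, -0.05, 0, 1],
    [0.12, 0, -0.07, 0, 1],
    [0.12, 0, -0.07, 0, 1],
    [0.12, 0, -0.07, 0, 1],
  ],
)

```text
time: 21.55
tool_pos: [0.5152, 0.0514, 0.0603]
ee_rot: [-3.14, 0.024, 0.131]
wrist_force: [-17.2, -2.4, -1.6]
width: 0.0004
finger_force: 8.3
```

Request:
servo_tool(
  moves=[
    [0.03, 0, 0, 0, 1],
    [0.06, 0, -0.02, 0, 1],
    [0.09, 0, -0.03, 0, 1],
    [0.09, 0, -0.03, 0, 1],
    [0.09, 0, -0.03, 0, 1],
    [0.09, 0, -0.03, 0, 1],
  ],
)

```text
time: 22.05
tool_pos: [0.5156, 0.0516, 0.0603]
ee_rot: [-3.14, 0.029, 0.131]
wrist_force: [-19.7, -2.4, -1.5]
width: 0.0004
finger_force: 9.8
```

The axial push reads about 19.8 N, so I'll back off and lift clear.

Request:
servo_tool(
  moves=[
    [-0.1, 0, 0.03, 0, 1],
    [-0.3, 0, 0.1, 0, 1],
    [-0.5, 0, 0.1, 0, 1],
    [-0.8, 0, 0.1, 0, 1],
    [-1.2, 0, 0, 0, 1],
    [-1.6, 0, -0.4, 0, 1],
    [-1.8, 0, -1.2, 0, 1],
    [-1.8, 0, -2.2, 0, 1],
    [-1.8, 0, -3.2, 0, 1],
    [-1.8, 0, -4.2, 0, 1],
  ],
)

```text
time: 22.88
tool_pos: [0.4825, 0.0465, 0.1735]
ee_rot: [3.141, -0.003, 0.131]
wrist_force: [0.4, 0.3, -0.9]
width: 0.0003
finger_force: 0.0
```

Request:
servo_tool(
  moves=[
    [0, 0, -0.5, 0, 1],
    [0, 0, -0.5, 0, 1],
    [0, 0, -0.5, 0, 1],
    [0, 0, -0.5, 0, 1],
  ],
)

```text
time: 23.22
tool_pos: [0.4818, 0.0466, 0.1822]
ee_rot: [-3.141, 0.002, 0.131]
wrist_force: [0.4, -0.3, 0.4]
width: 0.0004
finger_force: 0.0
```

Run:
```python
from h import *
o=robot.get_obs();print(o["time"],o["tool_pos"],o["wrist_force"])
w=shot("wrist");A=shot("scene");B=shot("side")
c=[cv2.resize(A["image"][185:275,300:425],None,fx=3.2,fy=3.2,interpolation=cv2.INTER_CUBIC),cv2.resize(B["image"][165:255,240:365],None,fx=3.2,fy=3.2,interpolation=cv2.INTER_CUBIC)]
bot=cv2.resize(w["image"][0:300],(640,300)); bot=cv2.copyMakeBorder(bot,0,0,80,80,0)
cv2.imwrite("pics/m5.png",np.vstack([np.hstack(c),bot]))
```

```text
23.2167 [0.48182329 0.04658115 0.18216415] [ 0.43948763 -0.30596879  0.42698842]
```

View pics/m5.png

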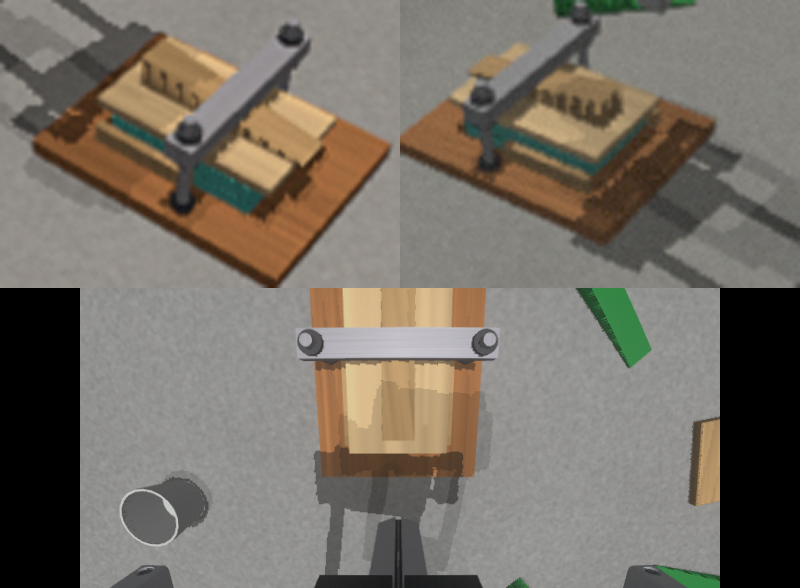

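The wedge sits straight on the middle line. Its heel is about (398,440) in the wrist crop, and the thin end shows beyond the bar. The robot is clear of everything, so I'm handing the job in.

```bash
python3 -c "
from bench import robot
print(robot.close_job())"
```

```text
the job is handed in; nothing more can be done
None
```

The wedge is in the gap thin end first and straight, pushed home with about 20 N and released. It was still in place in the last pictures, taken with the arm clear, and the job was handed in at about 23 s.

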